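# Stack the last small dish and cover its pan

## Robot

A 7-joint arm with a two-finger parallel gripper is mounted at the origin on a cart in front of the work surface, level with it; the furniture and walls round the work are solid. World frame = base frame: x ahead of the robot, y to its left, z up, the work surface at z = 0. Lengths are in m, angles in rad, forces in N, time in s.
With the tool pointing down it reaches from about 0.425 to 0.925 m from the base axis. Payload 6.8 kg.
Tool frame: the origin (TCP) lies between the finger pads; the fingertips stand 14 mm ahead of it and the grasp point (between the pads) lies 5 mm behind it; z points along the fingers, y is the line along which they close (so a half turn about z gives the same grasp; the last joint's range is limited). The gripper opens to 88 mm and grips with 3 to 60 N. Pads are 20 mm wide; open, the fingers measure 115 mm over their backs; the gripper's body (75 mm by 178 mm) begins 61 mm behind the grasp point.
Start: joints at [-1.34, 0.477, 0.022, 1.555, -0.011, 1.109, -0.083], TCP at [0.224, 0.637, 0.237] pointing down, gripper open.
Joint ranges: [-2.96, 2.96], [-0.34, 2.1], [-1.41, 1.46], [0.24, 2.44], [-1.37, 4.51], [0.17, 1.92], [-2.96, 2.96]. Speed limits (rad/s): [2.39, 2.39, 3.14, 3.14, 3.14, 3.14, 3.14].

## Interface

Orientations are given as a rotation vector (axis times angle).
In Python, from workcell import arm, cams, order gives the robot as it stands.
- The arm moves only by the tool send_rows, never from a script. Its argument "commands" is a list of rows, each a list of 7 numbers: the turn, a rotation vector about the tool's x, y, z in degrees, then the shift along the tool's x, y, z in mm, then the opening, from 0 (shut) to 1 (fully open). In form: [[rx, ry, rz, tx, ty, tz, jaw], ...]. A call has 1 to 12 rows; each row shifts and turns the commanded pose from where the row before left it, along the tool's axes as they then stand; what a row does not reach is not made up. A row lasts 1/10 s, in which the tool goes at most 50 mm and 8.59 degrees, less where a joint would pass 70% of its speed; a pose out of reach is approached as far as the arm can. A call with a gripper value outside its range is refused whole. The fingers move at their own pace and stop on an object; "newtons" is the grip in N (left out, the last holds). Time passes only in rows, so rows that do not move let the fingers close. It gives the time, the measured TCP pose, the force, the opening and the grip force at its end, in the units of the state.
- arm.observe(): the state, without advancing time (a new reading comes with each control period).
- cams.read_camera(name): name is "scene" or "side" or "wrist"; returns the picture (420x560x3 uint8, red, green, blue); there is no depth.
- cams.camera_model(name): a dict with "fx", "fy", "cx", "cy" (pixels), "D" ([k1, k2, p1, p2, k3] as OpenCV has them; the pictures are not rectified), "world_from_camera" (4x4, takes a point from camera to world coordinates). Camera axes: x right, y down, z forward; pixel columns grow to the right and rows downward; lengths in m; the calibration is good to about 2 mm. A picture is of the moment at which its call begins: read the wrist's pose just before it. camera_model takes no time and is no camera call; for the wrist camera it gives the pose at the moment of the call.
- order.finish_job(): hands the job in; it is judged then, once.
The state is a dict: "time_s": time; "joint_pos": joint angles; "qvel": joint speeds; "joint_torque": joint torques, N m; "tool_pos": TCP position; "eef_rot": TCP orientation; "ft_force": force on the tool from outside, world axes, zero at the start; "ft_torque": the same for the moment, N m; "opening": opening from 0.0 (shut) to 1.0 (fully open); "gripper_force": force on a finger pad.
Only numpy, scipy, OpenCV 4.12 (cv2) and the standard library are available. Lean on these libraries where they do the work, as an engineer would, in place of code of your own. Each camera call takes 0.05 s, during which the arm holds its last target. There are 200 camera calls.

## Task

Two steel pans stand on the worktop: one holds a small square white dish, the other a round black teapot lid, and the one steel pan lid may be on either of them. Stack the loose small dish upright and squarely centred on the matching square dish in its pan, then have the steel lid fully seated on that pan and the pan with the teapot lid left open. Set things down rather than dropping them, leave the two pans and the teapot lid where they are, and do not disturb anything else.

Things in the scene. Friction and masses are not known exactly. Their poses are not given: they have to be found in the camera images.
- pan_a: open deep steel pan; the two pans are alike. 150 (x) x 112 (y) x 85 high, turned-out rim 160 x 122, walls and floor 3 thick (inside 144 x 106). Origin: centre of the underside; x along its long side, z up
- pan_b: open deep steel pan; the two pans are alike. 150 (x) x 112 (y) x 85 high, turned-out rim 160 x 122, walls and floor 3 thick (inside 144 x 106). Origin: centre of the underside; x along its long side, z up
- pan_lid: steel lid, on one pan at the start, fits both. Flange 162 (x) x 124 (y) x 3; below it a sunk centre 130 x 92, 8 deep, that drops into the pan's mouth with about 7 play each way; bar handle on top along x, 60 long, 10 thick, axis 26 above the flange's underside. Origin: centre of the flange's underside (85 above a pan's underside when seated, 8 above the worktop when laid down); z up
- dish_loose: small square white stacking dish, loose on the worktop at the start. 62 x 62 x 30 high: a foot 44 x 44, 8 high, under an open square bowl, inside 54 x 54. Grip across two facing sides. Origin: centre of the foot's underside; z up; x, y square to the sides. Stacked, the upper one's bowl rests on the lower one's rim and its foot lies in the mouth: 22 higher
- dish_twin: small square white stacking dish, standing in one of the pans at the start (perhaps under the lid). 62 x 62 x 30 high: a foot 44 x 44, 8 high, under an open square bowl, inside 54 x 54. Grip across two facing sides. Origin: centre of the foot's underside; z up; x, y square to the sides. Stacked, the upper one's bowl rests on the lower one's rim and its foot lies in the mouth: 22 higher
- round_lid: round black teapot lid, 67 across, 24 high with its knob, lying in the other pan; stays there. Origin: centre of its underside
- paddle: wooden rice paddle lying flat at the left, 183 x 104 x 5; a bystander. Origin: centre of the underside
- kitchen_tongs: steel tongs lying flat at the right front, 90 x 152 x 13; a bystander. Origin: centre of the underside
- mill: pepper mill standing at the left front, 44 across, 90 high; a bystander. Origin: centre of the underside
Not all that is in view belongs to the job. What is shaped like the pan_lid but yellow is not meant.

How it is judged:
At the end, for the whole second after the job is handed in: The loose dish stands on its twin in one pan (centres within 12 mm, both level within 0.15 rad); the steel lid is seated on that pan (within 11 mm in x and y, 0.15 rad of turn, level within 0.05 rad, 81 to 90 mm above its underside); the teapot lid lies in the other, open pan; at rest (((x of dish_loose in the frame of pan_a between -0.055 and 0.055 m and y of dish_loose in the frame of pan_a between -0.04 and 0.04 m and x of dish_twin in the frame of pan_a between -0.055 and 0.055 m and y of dish_twin in the frame of pan_a between -0.04 and 0.04 m and x of pan_lid in the frame of pan_a between -0.011 and 0.011 m and x of round_lid in the frame of pan_b between -0.05 and 0.05 m and y of pan_lid in the frame of pan_a between -0.011 and 0.011 m and y of round_lid in the frame of pan_b between -0.05 and 0.05 m and z of pan_lid in the frame of pan_a between 0.081 and 0.09 m and angle between the x axis of pan_lid and the x axis of pan_a, either way round below 0.15 rad and angle between pan_lid's own z axis and vertical below 0.05 rad and z of round_lid in the frame of pan_b below 0.04 m) or (x of dish_loose in the frame of pan_b between -0.055 and 0.055 m and y of dish_loose in the frame of pan_b between -0.04 and 0.04 m and x of dish_twin in the frame of pan_b between -0.055 and 0.055 m and y of dish_twin in the frame of pan_b between -0.04 and 0.04 m and x of pan_lid in the frame of pan_b between -0.011 and 0.011 m and x of round_lid in the frame of pan_a between -0.05 and 0.05 m and y of pan_lid in the frame of pan_b between -0.011 and 0.011 m and y of round_lid in the frame of pan_a between -0.05 and 0.05 m and z of pan_lid in the frame of pan_b between 0.081 and 0.09 m and angle between the x axis of pan_lid and the x axis of pan_b, either way round below 0.15 rad and angle between pan_lid's own z axis and vertical below 0.05 rad and z of round_lid in the frame of pan_a below 0.04 m)) and horizontal distance between dish_loose and dish_twin below 0.012 m and z of dish_loose in the frame of dish_twin between 0.017 and 0.027 m and angle between each of dish_loose, dish_twin's own z axis and vertical below 0.15 rad and linear speed of each of dish_loose, pan_lid below 0.03 m/s); the robot touches nothing.
It fails at once if a pan is shifted more than 50 mm or tipped more than 0.25 rad (distance of any of pan_a, pan_b from where it was at the start of the episode above 0.05 m or angle between any of pan_a, pan_b's own z axis and vertical above 0.25 rad).
It fails at once if the teapot lid is shifted more than 60 mm (distance of round_lid from where it was at the start of the episode above 0.06 m).
It fails at once if the loose dish or the steel lid is dropped (falls free faster than 0.9 m/s, about 40 mm) ((linear speed of dish_loose above 0.9 m/s and contact force between the fingers and dish_loose below 0.05 N) or (linear speed of pan_lid above 0.9 m/s and contact force between the fingers and pan_lid below 0.05 N)).
It fails at once if the paddle, tongs or pepper mill is shifted more than 30 mm (distance of any of paddle, kitchen_tongs, mill from where it was at the start of the episode above 0.03 m).
It also fails if it takes over 72 s, if anything falls off the work surface, if the arm or the gripper's body presses on something with over 40 N, if the wrist force passes 120 N, or if a joint passes its speed limit or range.

## Working session

There is one attempt and no reset: what is moved stays moved. The work goes in short steps, Python scripts to look and compute and a tool call to move; the robot and the scene stay as the last step left them, time stands still between calls to the robot, and variables do not carry over. Pictures are saved under pics/ and viewed, at most 10 in all, crops included, and the job is handed in when it is done.

Besides the shell and the picture viewer there is one more tool, called after "Request:" by a JSON object that holds its "op" and its "data". send_rows: Moves the arm, as the interface text tells. Its arguments: {"type":"object","properties":{"commands":{"type":"array","items":{"type":"array","items":{"type":"number"}}},"newtons":{"type":"number"}},"required":["commands"]}

```bash
ls; mkdir -p pics; python3 - <<'E'
from workcell import arm,cams,order
import cv2,json
s=arm.observe(); print(s)
for n in("scene","side","wrist"):
    m=cams.camera_model(n); print(n,m)
    cv2.imwrite(f"pics/{n}0.png",cams.read_camera(n)[:,:,::-1])
a=cv2.imread("pics/scene0.png");b=cv2.imread("pics/side0.png")
E
```

```text
pics
{'time_s': 0.0, 'joint_pos': array([-1.34011158,  0.47780349,  0.02235666,  1.55642892, -0.01151058,
        1.10928397, -0.08312274]), 'qvel': array([-0.00137816,  0.0006622 ,  0.00079969,  0.00064371, -0.000374  ,
        0.00153083,  0.00120427]), 'joint_torque': array([ 3.82762801e-04, -5.82859468e+01,  1.53438795e+00, -2.72595459e+01,
       -5.44140267e-02,  1.69966189e-02,  1.57954482e-04]), 'tool_pos': array([0.2241612 , 0.63609195, 0.23568926]), 'eef_rot': array([-5.29623286e-01, -3.09645187e+00,  2.80702099e-03]), 'ft_force': array([-0.32015044,  0.45659875, -0.65455859]), 'ft_torque': array([-0.0592714 ,  0.06036851, -0.02534868]), 'gripper_force': 0.0, 'opening': 1.0003855756531848}
scene {'fx': 414.97258152929845, 'fy': 414.97258152929845, 'cx': 279.54226110325766, 'cy': 202.50945122530712, 'D': array([0.03675892, 0.        , 0.        , 0.        , 0.        ]), 'world_from_camera': array([[ 0.5733759 , -0.55841242,  0.59951284, -0.35856662],
       [-0.81905669, -0.40824101,  0.40309481, -0.36731122],
       [ 0.01965258, -0.72215985, -0.69144698,  1.09434686],
  
[... 365 characters left out ...]
 0.74022284, -0.8591245 ],
       [-0.01800296, -0.861936  , -0.50669737,  0.8436932 ],
       [ 0.        ,  0.        ,  0.        ,  1.        ]])}
wrist {'fx': 372.1359857836458, 'fy': 372.1359857836458, 'cx': 279.4550882887194, 'cy': 212.27862191446332, 'D': array([-0.03164913,  0.        ,  0.        ,  0.        ,  0.        ]), 'world_from_camera': array([[ 3.31467064e-01,  9.09329658e-01,  2.51493853e-01,
         1.54970661e-01],
       [ 9.43466504e-01, -3.19265867e-01, -8.91081434e-02,
         6.60584486e-01],
       [-7.35274469e-04,  2.66812441e-01, -9.63748194e-01,
         3.84314954e-01],
       [ 0.00000000e+00,  0.00000000e+00,  0.00000000e+00,
         1.00000000e+00]])}
```

View pics/scene0.png

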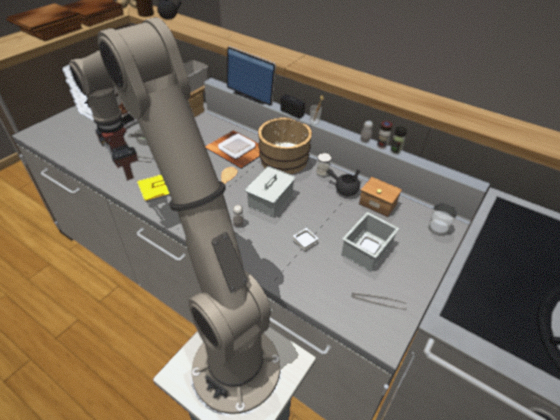

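View pics/side0.png

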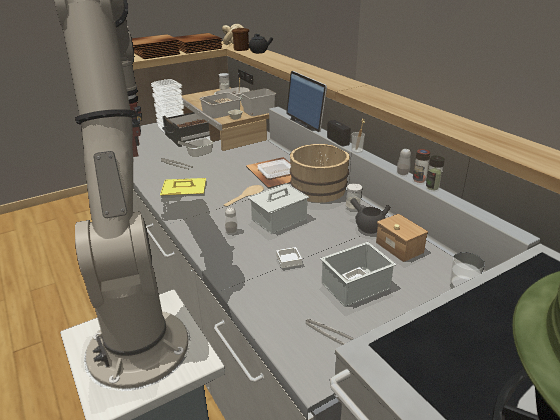

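The scene view shows the lidded pan at (270,190), the open pan with a square white dish at (370,242) and the loose dish at (306,239). In the side view these are at (279,208), (357,273) and (289,258). So the lid sits on the teapot-lid pan.

```bash
cat > h.py <<'E'
import numpy as np,cv2
from scipy.spatial.transform import Rotation as R
def ray(m,px):
    K=np.array([[m['fx'],0,m['cx']],[0,m['fy'],m['cy']],[0,0,1]])
    u=cv2.undistortPoints(np.array(px,float).reshape(-1,1,2),K,np.array(m['D'])).reshape(-1,2)
    T=np.array(m['world_from_camera']); d=np.c_[u,np.ones(len(u))]@T[:3,:3].T
    return T[:3,3],d/np.linalg.norm(d,axis=1,keepdims=True)
def plane(m,px,z):
    o,d=ray(m,px); return o+d*((z-o[2])/d[:,2])[:,None]
def tri(ms,pxs):
    A=np.zeros((3,3));b=np.zeros(3);rs=[]
    for m,p in zip(ms,pxs):
        o,d=ray(m,[p]);P=np.eye(3)-np.outer(d[0],d[0]);A+=P;b+=P@o;rs.append((o,P))
    x=np.linalg.solve(A,b); return x,[float(np.linalg.norm(P@(x-o))) for o,P in rs]
def proj(m,X):
    T=np.linalg.inv(m['world_from_camera']);K=np.array([[m['fx'],0,m['cx']],[0,m['fy'],m['cy']],[0,0,1]])
    return cv2.projectPoints(np.atleast_2d(X).astype(float),cv2.Rodrigues(T[:3,:3])[0],T[:3,3],K,np.array(m['D']))[0].reshape(-1,2)
def blobs(img,mask,amin=100):
    n,l,s,c=cv2.connectedComponentsWithStats(mask.astype(np.uint8))
    return [(s[i],c[i],l==i) for i in range(1,n) if s[i][4]>=amin]
E
python3 - <<'E'
from workcell import arm,cams
from h import *
S,D=cams.camera_model('scene'),cams.camera_model('side')
for n,a,b in(("dish",(306,238),(289,257)),("openpan",(370,236),(357,268)),("lidpan",(270,185),(279,204))):
    print(n,tri([S,D],[a,b]),plane(S,[a],.085),plane(D,[b],.085),plane(D,[b],.03))
for n,m,q in(("scene",S,[(371,214),(397,230),(375,259),(344,239)]),("side",D,[(323,266),(355,247),(392,266),(360,290)])):
    print(n,plane(m,q,.085)[:,:2])
s=arm.observe();Rm=R.from_rotvec(s['eef_rot']).as_matrix();print(Rm)
T=np.eye(4);T[:3,:3]=Rm;T[:3,3]=s['tool_pos']
np.set_printoptions(suppress=True,precision=4)
print(np.linalg.inv(T)@cams.camera_model('wrist')['world_from_camera'])
print(s['joint_pos'])
E
```

```text
dish (array([0.47877542, 0.08264747, 0.02319565]), [0.00057932176043899, 0.0005793217604389601]) [[0.43115347 0.05686134 0.085     ]] [[0.43305164 0.01128993 0.085     ]] [[0.47310567 0.07438895 0.03      ]]
openpan (array([ 0.5790129 , -0.1018596 ,  0.06232084]), [0.002197648708534536, 0.002197648708534553]) [[ 0.56131657 -0.1072711   0.085     ]] [[ 0.55588382 -0.12528231  0.085     ]] [[ 0.60484234 -0.07208384  0.03      ]]
lidpan (array([0.59430939, 0.32101336, 0.0544626 ]), [0.004394793175777313, 0.004394793175777289]) [[0.5721277  0.30283632 0.085     ]] [[0.56101935 0.27094259 0.085     ]] [[0.61035016 0.35286463 0.03      ]]
scene [[ 0.65525603 -0.06522692]
 [ 0.63816752 -0.16778845]
 [ 0.48395423 -0.16190889]
 [ 0.49987771 -0.04488701]]
side [[ 0.48664139 -0.07053194]
 [ 0.61219088 -0.04889043]
 [ 0.63795579 -0.16806205]
 [ 0.50580867 -0.19692824]]
[[-9.43173751e-01  3.32299777e-01 -3.64759791e-04]
 [ 3.32299960e-01  9.43172774e-01 -1.36178709e-03]
 [-1.08490042e-04 -1.40561150e-03 -9.99999006e-01]]
[[ 0.0009 -0.9638 -0.2667  0.0734]
 [ 1.      0.0006  0.0011 -0.0002]
 [-0.0009 -0.2667  0.9638 -0.1485]
 [ 0.      0.      0.      1.    ]]
[-1.3401  0.4776  0.0224  1.5562 -0.0115  1.1093 -0.0831]
```

Request:
{"op": "send_rows", "data": {"commands": [[0,0,0,-10,-8,-12,1],[0,0,0,-25,-18,-12,1],[0,0,0,-35,-26,-12,1],[0,0,0,-35,-26,-12,1],[0,0,0,-35,-26,-12,1],[0,0,0,-35,-26,-12,1],[0,0,0,-35,-26,-12,1],[0,0,0,-35,-26,-12,1],[0,0,0,-35,-26,-12,1],[0,0,0,-35,-26,0,1],[0,0,0,-30,-22,0,1],[0,0,0,-20,-15,0,1]]}}

```text
time_s: 1.35
tool_pos: [0.4801, 0.2556, 0.3459]
eef_rot: [0.536, 3.094, 0.001]
ft_force: [-0.0, -0.1, -0.2]
opening: 0.999
gripper_force: 0.0
```

Request:
{"op": "send_rows", "data": {"commands": [[0,0,5,0,0,0,1],[0,0,8,0,0,0,1],[0,0,8,0,0,0,1],[0,0,8,0,0,0,1],[0,0,8,0,0,0,1],[0,0,8,0,0,0,1],[0,0,8,0,0,0,1],[0,0,5,0,0,0,1],[0,0,2,0,0,0,1],[0,0,0,0,0,0,1],[0,0,0,0,0,0,1]]}}

```text
time_s: 2.45
tool_pos: [0.4785, 0.2591, 0.3452]
eef_rot: [-2.006, -2.417, -0.001]
ft_force: [0.6, -0.1, 0.1]
opening: 1.003
gripper_force: 0.0
```

```bash
python3 - <<'E'
from workcell import arm,cams
from h import *
import pickle
s=arm.observe();m=cams.camera_model('wrist');im=cams.read_camera('wrist')
pickle.dump((s,m,im),open('v1.pkl','wb'));cv2.imwrite('pics/w1.png',im[:,:,::-1])
print(s['tool_pos'],R.from_rotvec(s['eef_rot']).as_matrix().round(3),s['joint_pos'],s['ft_force'])
E
```

```text
[0.47853011 0.25908309 0.34517694] [[-0.184  0.983  0.   ]
 [ 0.983  0.184  0.   ]
 [ 0.     0.    -1.   ]] [-0.90777128  0.17021428  0.34501649  1.74748468 -0.06102409  1.23383423
 -0.36187094] [ 0.61740646 -0.11864931  0.11058375]
```

View pics/w1.png

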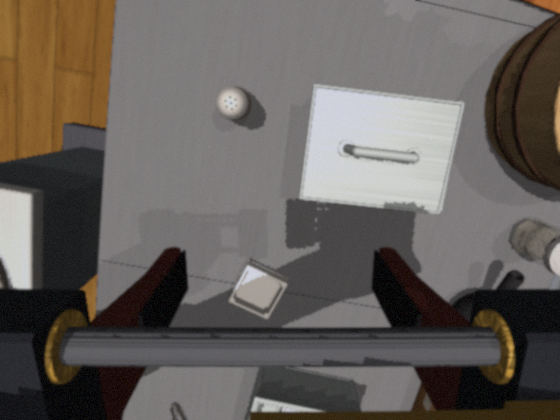

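Wrist view 1: lid with corners near (315,87), (463,102), (438,212), (302,198), handle (347,149)–(415,157), and the loose dish at (260,289), rotated about 35° in the image. I'll take further wrist views on the way to the open pan.

Request:
{"op": "send_rows", "data": {"commands": [[0,0,0,-15,-3,0,1],[0,0,0,-30,-6,0,1],[0,0,0,-30,-5,0,1],[0,0,0,-13,-2,0,1],[0,0,0,0,0,0,1],[0,0,0,0,0,0,1]]}}

```text
time_s: 3.1
tool_pos: [0.4789, 0.1711, 0.3448]
eef_rot: [-2.006, -2.417, -0.001]
ft_force: [-1.5, -0.3, 0.8]
opening: 1.0
gripper_force: 0.0
```

```bash
cat > snap.py <<'E'
import sys,pickle
from workcell import arm,cams
from h import *
n=sys.argv[1]
s=arm.observe();m=cams.camera_model('wrist');im=cams.read_camera('wrist')
pickle.dump((s,m,im),open(n+'.pkl','wb'));cv2.imwrite(f'pics/{n}.png',im[:,:,::-1])
print(s['tool_pos'].round(4),R.from_rotvec(s['eef_rot']).as_matrix()[:2,:2].round(4).tolist(),s['joint_pos'].round(2))
E
python3 snap.py v2
```

```text
[0.4789 0.1711 0.3448] [[-0.1843, 0.9829], [0.9829, 0.1843]] [-0.82  0.1   0.39  1.83 -0.04  1.22 -0.23]
```

Request:
{"op": "send_rows", "data": {"commands": [[0,0,0,-20,-4,0,1],[0,0,0,-40,-7,0,1],[0,0,0,-40,-7,0,1],[0,0,0,-40,-8,0,1],[0,0,0,-40,-7,0,1],[0,0,0,-35,-7,0,1],[0,0,0,-15,-3,0,1],[0,0,0,0,0,0,1],[0,0,0,0,0,0,1]]}}

```text
time_s: 4.05
tool_pos: [0.4794, -0.0619, 0.3445]
eef_rot: [-2.004, -2.419, -0.0]
ft_force: [-0.0, 1.3, -0.3]
opening: 1.001
gripper_force: 0.0
```

```bash
python3 snap.py v3
```

```text
[ 0.4794 -0.0619  0.3445] [[-0.1857, 0.9826], [0.9826, 0.1857]] [-0.57  0.05  0.6   1.89 -0.03  1.22  0.23]
```

Request:
{"op": "send_rows", "data": {"commands": [[0,0,0,-20,-4,0,1],[0,0,0,-35,-7,0,1],[0,0,0,-35,-7,0,1],[0,0,0,-20,-4,0,1],[0,0,0,0,0,0,1],[0,0,0,0,0,0,1]]}}

```text
time_s: 4.7
tool_pos: [0.4781, -0.1739, 0.3444]
eef_rot: [-2.004, -2.418, -0.0]
ft_force: [-0.3, -0.4, -1.0]
opening: 1.002
gripper_force: 0.0
```

```bash
python3 snap.py v4; python3 - <<'E'
import cv2,numpy as np
a,b=cv2.imread('pics/v3.png'),cv2.imread('pics/v4.png')
cv2.imwrite('pics/m34.png',cv2.resize(np.vstack([a[:,100:],b[:,100:]]),None,fx=.7,fy=.7))
E
```

```text
[ 0.4781 -0.1739  0.3444] [[-0.1858, 0.9826], [0.9826, 0.1858]] [-0.41  0.11  0.71  1.84 -0.08  1.22  0.51]
```

View pics/m34.png

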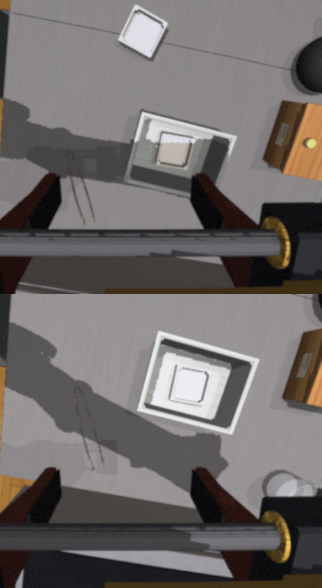

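v3 (top) shows the loose dish at about (304,46) full-frame. v4 (bottom) shows the open pan with rim corners near (329,54), (470,91), (433,199), (297,161) and the twin at about (369,129). Next: masks and contours, with zooms to check them.

```bash
cat > rect.py <<'E'
import pickle
from h import *
def box(v,x0,y0,x1,y1,th=None,pt=None):
    s,m,im=pickle.load(open(v+'.pkl','rb'))
    g=cv2.cvtColor(im,cv2.COLOR_RGB2GRAY)[y0:y1,x0:x1]
    if th is None: th,_=cv2.threshold(g,0,255,cv2.THRESH_OTSU)
    mk=(g>th).astype(np.uint8)
    cs,_=cv2.findContours(mk,cv2.RETR_EXTERNAL,cv2.CHAIN_APPROX_NONE)
    c=max(cs,key=cv2.contourArea)+np.array([x0,y0])
    h=cv2.convexHull(c); r=cv2.minAreaRect(h)
    q=cv2.approxPolyN(h,4,ensure_convex=True).reshape(-1,2) if hasattr(cv2,'approxPolyN') else cv2.boxPoints(r)
    return m,im,q.astype(float),r,th,cv2.contourArea(c)
E
python3 - <<'E'
from rect import *
np.set_printoptions(suppress=True,precision=4)
tiles=[]
for v,b,z in(("v1",(215,245,305,335),.03),("v3",(255,5,355,95),.03),("v4",(280,35,490,215),.085),("v2",(280,0,500,250),.088),("v1",(285,70,480,225),.088),("v3",(270,140,450,290),.085),("v4",(335,95,405,165),.033)):
    m,im,q,r,th,A=box(v,*b)
    P=plane(m,q,z)[:,:2]
    e=np.roll(P,-1,0)-P
    print(v,b,th,A,q.round(1).tolist(),'ctr',P.mean(0),'len',np.linalg.norm(e,axis=1),'ang',np.degrees(np.arctan2(e[:,1],e[:,0])))
    k=3 if b[2]-b[0]<120 else 1.6
    x0,y0,x1,y1=b
    t=cv2.resize(im[y0:y1,x0:x1,::-1],None,fx=k,fy=k,interpolation=cv2.INTER_CUBIC)
    cv2.polylines(t,[((q-[x0,y0])*k).astype(np.int32)],True,(0,0,255),1)
    tiles.append(t)
C=np.zeros((600,800,3),np.uint8)
for t,(x,y) in zip(tiles,[(0,0),(270,0),(0,300),(340,300)]+[None]*2+[(570,0)]):pass
for i,(x,y) in {0:(0,0),1:(275,0),6:(580,0),2:(0,300),3:(340,280)}.items():
    t=tiles[i][:600-y,:800-x];C[y:y+t.shape[0],x:x+t.shape[1]]=t
cv2.imwrite('pics/c1.png',C)
E
```

```text
v1 (215, 245, 305, 335) 102.0 3990.0 [[309.0, 245.0], [268.0, 320.0], [215.0, 296.0], [215.0, 245.0]] ctr [0.4684 0.108 ] len [0.1252 0.0819 0.075  0.1246] ang [-105.53    163.4835   97.9426   10.6611]
v3 (255, 5, 355, 95) 175.0 2936.0 [[340.0, 32.0], [314.0, 82.0], [268.0, 56.0], [293.0, 5.0]] ctr [0.4793 0.0874] len [0.0619 0.0613 0.0613 0.0611] ang [-106.8211  162.7417   72.9329  -16.7205]
v4 (280, 35, 490, 215) 176.0 16869.5 [[471.0, 92.0], [432.0, 201.0], [295.0, 167.0], [326.0, 51.0]] ctr [ 0.576 -0.102] len [0.122  0.1605 0.1231 0.1596] ang [-93.1388 176.8977  86.4273  -3.4711]
v2 (280, 0, 500, 250) 165.0 19091.5 [[490.0, 13.0], [464.0, 136.0], [315.0, 119.0], [332.0, -9.0]] ctr [0.5799 0.3086] len [0.1224 0.1625 0.1235 0.1606] ang [ -84.9121 -175.3759   94.2054    4.2346]
v1 (285, 70, 480, 225) 157.0 16266.0 [[464.0, 102.0], [441.0, 214.0], [299.0, 198.0], [314.0, 83.0]] ctr [0.5802 0.3085] len [0.1234 0.1633 0.1231 0.1602] ang [ -84.3921 -175.8917   94.1795    4.176 ]
v3 (270, 140, 450, 290) 101.0 20317.5 [[449.0, 140.0], [449.0, 289.0], [270.0, 289.0], [270.0, 140.0]] ctr [ 0.5786 -0.091 ] len [0.1797 0.2177 0.1771 0.1947] ang [ -72.283  -169.4467  100.3647   10.9017]
v4 (335, 95, 405, 165) 195.0 4656.0 [[404.0, 95.0], [404.0, 164.0], [335.0, 164.0], [335.0, 95.0]] ctr [ 0.576  -0.1051] len [0.0825 0.0859 0.082  0.0821] ang [ -74.4257 -169.1335  102.9031   11.0251]Traceback (most recent call last):
  File "<stdin>", line 15, in <module>
TypeError: cannot unpack non-iterable NoneType object
```

```bash
python3 - <<'E'
from rect import *
from workcell import cams
np.set_printoptions(suppress=True,precision=4)
a=box("v1",285,70,480,225);b=box("v2",280,0,500,250)
for i in (1,2): print('lid',tri([a[0],b[0]],[a[2][i],b[2][i]]))
S,D=cams.camera_model('scene'),cams.camera_model('side')
d=box("v3",255,5,355,95);p=box("v4",280,35,490,215)
for n,m in(('scene',S),('side',D)):
    im=cams.read_camera(n);cv2.imwrite(f'pics/{n}1.png',im[:,:,::-1]);g=cv2.cvtColor(im,cv2.COLOR_RGB2GRAY)
    print(n,proj(m,[.479,.087,.03]),proj(m,[.576,-.102,.085]))
    x,y=proj(m,[.479,.087,.02])[0].astype(int)
    w=g[y-20:y+20,x-22:x+22];th,mk=cv2.threshold(w,0,255,cv2.THRESH_OTSU)
    c=max(cv2.findContours(mk,0,1)[0],key=cv2.contourArea)+[x-22,y-20]
    c=c.reshape(-1,2);top=c[c[:,1].argmin()];L=c[c[:,0].argmin()];Rr=c[c[:,0].argmax()]
    for nm,e in(('top',top),('L',L),('R',Rr)):
        k=min(range(4),key=lambda k:np.linalg.norm(proj(m,plane(d[0],[d[2][k]],.03))[0]-e))
        print(nm,e,tri([d[0],m],[d[2][k],e]))
_,im,_,_,_,_=p
t1=cv2.resize(im[50:205,290:480,::-1],None,fx=3,fy=3,interpolation=cv2.INTER_CUBIC)
cv2.imwrite('pics/c1.png',t1)
E
```

```text
lid (array([0.6643, 0.2538, 0.0921]), [0.0004714363261874086, 0.000471436326187454])
lid (array([0.5041, 0.2408, 0.0858]), [5.611157217911014e-05, 5.611157217943585e-05])
scene [[305.0181 236.2329]] [[370.5229 232.5783]]
top [305 228] (array([0.5183, 0.1106, 0.0217]), [0.0007669523370890073, 0.0007669523370890093])
L [293 235] (array([0.4594, 0.1245, 0.0301]), [0.00107168571844737, 0.001071685718447335])
R [317 238] (array([0.4995, 0.0501, 0.0264]), [0.000997910666275602, 0.000997910666275557])
side [[288.371  254.1913]] [[357.2281 260.9467]]
top [292 247] (array([0.5136, 0.1114, 0.0278]), [0.005125770316251262, 0.005125770316251046])
L [276 250] (array([0.4594, 0.1254, 0.0297]), [0.00045936431220375094, 0.00045936431220364155])
R [301 258] (array([0.4989, 0.0491, 0.0318]), [0.0007616409721392106, 0.0007616409721391712])
```

View pics/c1.png

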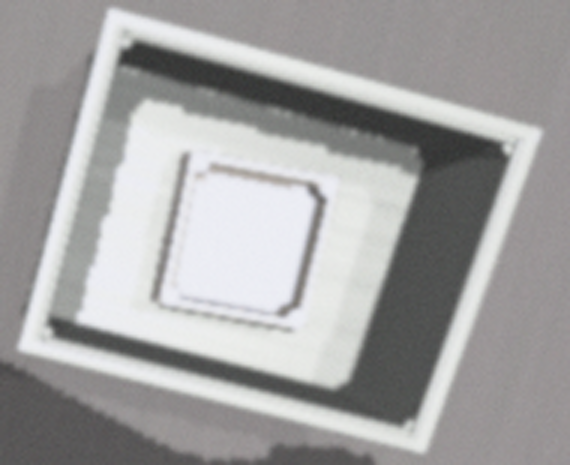

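The zoom of v4 shows the pan rim and the twin standing free: outer corners around zoom (190,150), (335,178), (300,330), (155,303), nearly parallel to the pan. The dish looks bluish-white and the pan floor greenish, so I'll mask on tint.

```bash
python3 - <<'E'
from rect import *
np.set_printoptions(suppress=True,precision=4)
s,m,im=pickle.load(open('v4.pkl','rb'))
w=im[85:180,325:420].astype(int);bg=w[...,2]-w[...,1]
print('tint dish',w[45,42],'floor',w[70,62],w[15,25])
def show(q,t):
    P=plane(m,q,.033)[:,:2];e=np.roll(P,-1,0)-P
    print(t,q.round(1).tolist(),'ctr',P.mean(0),'len',np.linalg.norm(e,axis=1),'ang',np.degrees(np.arctan2(e[:,1],e[:,0])))
for th in(0,2,4,6):
    mk=((bg>th)&(w.sum(2)>600)).astype(np.uint8)
    mk=cv2.morphologyEx(mk,cv2.MORPH_OPEN,np.ones((3,3),np.uint8))
    cs=cv2.findContours(mk,0,1)[0]
    if not cs: continue
    h=cv2.convexHull(max(cs,key=cv2.contourArea))
    show(cv2.approxPolyN(h,4,ensure_convex=True).reshape(-1,2)+np.array([325.,85.]),th)
show(np.array([[353.3,100],[401.7,109.3],[390,160],[341.7,151]]),'hand')
s3,m3,im3=pickle.load(open('v3.pkl','rb'))
w=im3[150:270,280:430].astype(int);print('v3 proj',proj(m3,[.576,-.102,.033]))
mk=((w[...,2]-w[...,1]>2)).astype(np.uint8)
E
```

```text
tint dish [235 237 243] floor [230 231 239] [221 220 219]
0 [[395.0, 114.0], [384.0, 158.0], [343.0, 151.0], [354.0, 94.0]] ctr [ 0.5751 -0.1045] len [0.0537 0.0519 0.0679 0.0554] ang [ -89.4731 -178.6547   92.1318  -13.5209]
2 [[395.0, 114.0], [384.0, 157.0], [343.0, 151.0], [354.0, 98.0]] ctr [ 0.5753 -0.1053] len [0.0525 0.0516 0.0634 0.0535] ang [ -89.8077 -177.3198   91.3151   -9.1698]
4 [[395.0, 113.0], [384.0, 157.0], [343.0, 151.0], [356.0, 107.0]] ctr [ 0.5764 -0.1075] len [0.0536 0.0516 0.0539 0.0478] ang [ -89.4848 -177.3198   86.4679    2.636 ]
6 [[352.0, 145.0], [352.0, 149.0], [349.0, 149.0], [349.0, 145.0]] ctr [ 0.5579 -0.1291] len [0.0049 0.0037 0.0049 0.0037] ang [ -76.4053 -169.1302  103.4772   10.8772]
hand [[353.3, 100.0], [401.7, 109.3], [390.0, 160.0], [341.7, 151.0]] ctr [ 0.5785 -0.1049] len [0.0596 0.0615 0.0614 0.0613] ang [   0.6686  -88.1623 -179.4996   90.1553]
v3 proj [[347.6231 214.9343]]
```

Measured: loose dish (0.479, 0.087, top ≈ 0.03, yaw −17°), twin (0.578, −0.105, yaw ≈ 1°), open pan (0.576, −0.102, yaw −3°), lid (0.580, 0.3085, z ≈ 0.089, yaw 4.2°). All the sizes agree with the text. Now for the dish.

Request:
{"op": "send_rows", "data": {"commands": [[0,0,0,12,2,0,1],[0,0,0,36,7,15,1],[0,0,0,40,8,25,1],[0,0,0,40,8,25,1],[0,0,0,40,8,25,1],[0,0,0,40,8,25,1],[0,0,0,36,7,25,1],[0,0,0,12.5,2,20,1],[0,0,7,0,0,20,1],[0,0,7,0,0,20,1],[0,0,7,0,0,20,1],[0,0,6.6,0,0,20,1]]}}

```text
time_s: 6.05
tool_pos: [0.4792, 0.0871, 0.1039]
eef_rot: [-2.527, -1.865, -0.001]
ft_force: [-0.4, 0.1, 0.2]
opening: 0.998
gripper_force: 0.0
```

Request:
{"op": "send_rows", "data": {"commands": [[0,0,0,0,0,0,1],[0,0,0,0,0,0,1]]}}

```text
time_s: 6.25
tool_pos: [0.4793, 0.0863, 0.1048]
eef_rot: [-2.521, -1.874, 0.001]
ft_force: [-0.1, 0.1, 0.7]
opening: 1.001
gripper_force: 0.0
```

```bash
cat > go.py <<'E'
import sys
from workcell import arm
from h import *
# go.py x y z yaw_deg(of tool y, mod 180): prints remaining tool-frame shift (mm), and turn
x,y,z,yw=map(float,sys.argv[1:5]);s=arm.observe();M=R.from_rotvec(s['eef_rot']).as_matrix()
d=M.T@(np.array([x,y,z])-s['tool_pos'])*1000
cur=np.degrees(np.arctan2(M[1,1],M[0,1]));dy=(yw-cur+90)%180-90
print('t',s['time_s'],'pos',s['tool_pos'].round(4),'yaw',cur.round(2),'tilt',np.degrees(np.arccos(-M[2,2])).round(2))
print('shift',d.round(1),'rz',round(-dy,2),'j',s['joint_pos'].round(2),'F',s['ft_force'].round(1),'open',round(s['opening'],3),'grip',s['gripper_force'])
a=np.radians(dy);M2=R.from_euler('z',dy,degrees=True).as_matrix()@M
print('shift if turned first',(M2.T@(np.array([x,y,z])-s['tool_pos'])*1000).round(1))
E
python3 go.py .4793 .0874 .023 -16.9
```

```text
t 6.25 pos [0.4793 0.0863 0.1048] yaw -16.75 tilt 0.04
shift [ 1.1 -0.3 81.8] rz 0.15 j [-0.74  0.39  0.53  2.14 -0.31  0.68 -0.29] F [-0.1  0.1  0.7] open 1.001 grip 0.0
shift if turned first [ 1.1 -0.3 81.8]
```

Request:
{"op": "send_rows", "data": {"commands": [[0,0,0,1,0,12,1],[0,0,0,0,0,20,1],[0,0,0,0,0,20,1],[0,0,0,0,0,15,1],[0,0,0,0,0,10,1],[0,0,0,0,0,5,1],[0,0,0,0,0,0,1]], "newtons": 12}}

```text
time_s: 6.95
tool_pos: [0.4798, 0.0864, 0.0225]
eef_rot: [-2.525, -1.869, 0.0]
ft_force: [-0.1, -0.2, -0.1]
opening: 1.0
gripper_force: 0.0
```

Request:
{"op": "send_rows", "data": {"commands": [[0,0,0,0,0,0,0.6],[0,0,0,0,0,0,0.6],[0,0,0,0,0,0,0.6],[0,0,0,0,0,0,0.6],[0,0,0,0,0,0,0.6],[0,0,0,0,0,0,0.6],[0,0,0,0,0,0,0.6],[0,0,0,0,0,0,0.6]], "newtons": 12}}

```text
time_s: 7.75
tool_pos: [0.4801, 0.0866, 0.023]
eef_rot: [-2.525, -1.868, -0.001]
ft_force: [-1.6, 0.6, 5.9]
opening: 0.707
gripper_force: 12.0
```

Request:
{"op": "send_rows", "data": {"commands": [[0,0,0,0,0,-8,0.6],[0,0,0,0,0,-20,0.6],[0,0,0,0,0,-30,0.6],[0,0,0,0,0,-35,0.6],[0,0,0,0,0,-35,0.6],[0,0,-5,0,0,-35,0.6],[0,0,-5,0,0,-35,0.6],[0,0,-5,0,0,-35,0.6],[0,0,-2.5,0,0,-25,0.6],[0,0,0,0,0,-12,0.6],[0,0,0,0,0,0,0.6]]}}

```text
time_s: 8.85
tool_pos: [0.4803, 0.0865, 0.2937]
eef_rot: [2.213, 2.229, 0.004]
ft_force: [-0.7, 0.1, -1.6]
opening: 0.705
gripper_force: 12.0
```

```bash
python3 go.py .53 -.195 .30 0.5
```

```text
t 8.85 pos [0.4803 0.0865 0.2937] yaw 0.41 tilt 0.15
shift [-281.8   47.7   -6.6] rz -0.09 j [-0.85  0.1   0.59  1.95 -0.07  1.1  -0.22] F [-0.7  0.1 -1.6] open 0.705 grip 11.9951200671494
shift if turned first [-281.9   47.2   -6.6]
```

Request:
{"op": "send_rows", "data": {"commands": [[0,0,0,-12,2,0,0.6],[0,0,0,-30,5,-1,0.6],[0,0,0,-40,7,-1,0.6],[0,0,0,-40,7,-1,0.6],[0,0,0,-40,7,-1,0.6],[0,0,0,-40,7,-1,0.6],[0,0,0,-40,7,-1,0.6],[0,0,0,-28,4,-1,0.6],[0,0,0,-12,2,0,0.6],[0,0,0,0,0,0,0.6],[0,0,0,0,0,0,0.6],[0,0,0,0,0,0,0.6]]}}

```text
time_s: 10.05
tool_pos: [0.5303, -0.1931, 0.2991]
eef_rot: [-2.208, -2.233, -0.0]
ft_force: [-0.3, -1.0, -1.3]
opening: 0.704
gripper_force: 12.0
```

```bash
python3 snap.py v5; python3 - <<'E'
from rect import *
s,m,im=pickle.load(open('v5.pkl','rb'))
c=proj(m,[.578,-.103,.05])[0];print(c)
x0,y0=max(0,int(c[0])-100),max(0,int(c[1])-90);print(x0,y0)
t=cv2.resize(im[y0:y0+185,x0:x0+200,::-1],None,fx=3,fy=3,interpolation=cv2.INTER_CUBIC)
a=cv2.resize(im[:,:,::-1],None,fx=.35,fy=.35)
C=np.zeros((555,796,3),np.uint8);C[:t.shape[0],:t.shape[1]]=t;C[:a.shape[0],600:]=a
cv2.imwrite('pics/c5.png',C)
E
```

```text
[ 0.5303 -0.1931  0.2991] [[-0.011, 0.9999], [0.9999, 0.011]] [-0.38  0.29  0.77  1.79 -0.22  1.15  0.47]
[327.73073068  93.34804452]
227 3
```

View pics/c5.png

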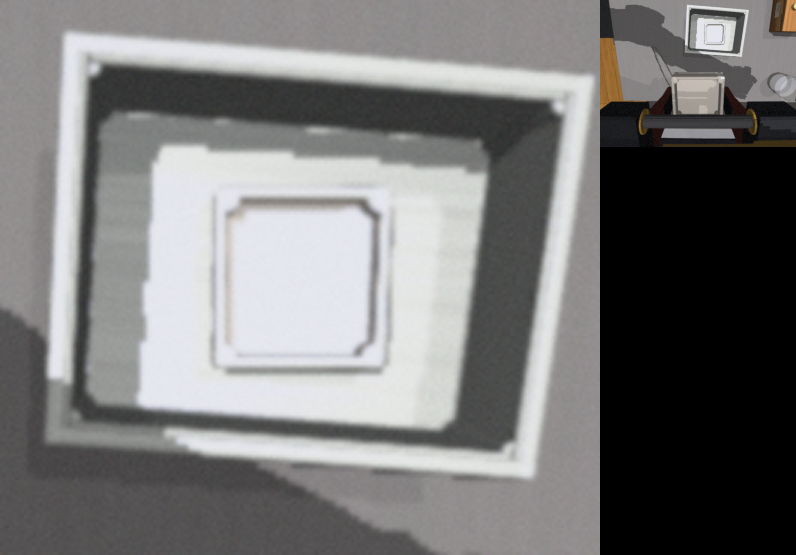

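v5 shows the twin clearly: zoom corners (215,187), (392,189), (386,370), (211,367). The dish is held level between the pads.

```bash
python3 - <<'E'
from rect import *
np.set_printoptions(suppress=True,precision=4)
m4=pickle.load(open('v4.pkl','rb'))[1];m5=pickle.load(open('v5.pkl','rb'))[1]
a=np.array([[353.3,100],[401.7,109.3],[390,160],[341.7,151]])
b=np.array([[215,187],[392,189],[386,370],[211,367]])/3+[227,3]
T=np.array([tri([m4,m5],[p,q])[0] for p,q in zip(a,b)]);print(T,T.mean(0))
P=plane(m5,b,.033)[:,:2];e=np.roll(P,-1,0)-P
print(P.mean(0),np.linalg.norm(e,axis=1),np.degrees(np.arctan2(e[:,1],e[:,0])))
r=np.array([[66,34],[593,77],[531,477],[46,441]])/3+[227,3]
P=plane(m5,r,.085)[:,:2];e=np.roll(P,-1,0)-P
print('pan',P.mean(0),np.linalg.norm(e,axis=1),np.degrees(np.arctan2(e[:,1],e[:,0])))
E
python3 go.py .577 -.105 .16 0.0
```

```text
[[ 0.5485 -0.0744  0.0315]
 [ 0.6141 -0.0723  0.0133]
 [ 0.6162 -0.1369  0.0126]
 [ 0.5486 -0.136   0.0319]] [ 0.5818 -0.1049  0.0223]
[ 0.5798 -0.1053] [0.0619 0.062  0.0636 0.0615] [  0.2505 -88.3888 179.8293  90.0552]
pan [ 0.576  -0.1027] [0.1582 0.1207 0.1582 0.1204] [ -3.3404 -93.5339 176.5295  86.4754]
t 10.1 pos [ 0.5304 -0.1933  0.2993] yaw 0.64 tilt 0.06
shift [ 87.6  47.7 139.4] rz 0.64 j [-0.38  0.29  0.77  1.79 -0.22  1.15  0.47] F [-0.2  0.3 -0.7] open 0.704 grip 11.995128951966763
shift if turned first [ 88.1  46.7 139.4]
```

Request:
{"op": "send_rows", "data": {"commands": [[0,0,0.6,8,4,0,0.6],[0,0,0,20,11,0,0.6],[0,0,0,25,14,0,0.6],[0,0,0,22,12,10,0.6],[0,0,0,12,8,25,0.6],[0,0,0,0,0,35,0.6],[0,0,0,0,0,35,0.6],[0,0,0,0,0,25,0.6],[0,0,0,0,0,10,0.6],[0,0,0,0,0,0,0.6],[0,0,0,0,0,0,0.6]]}}

```text
time_s: 11.2
tool_pos: [0.5802, -0.108, 0.1608]
eef_rot: [2.222, 2.219, 0.002]
ft_force: [0.3, -0.4, -1.1]
opening: 0.706
gripper_force: 12.0
```

```bash
python3 go.py .579 -.1055 .055 0.3
```

```text
t 11.2 pos [ 0.5802 -0.108   0.1608] yaw -0.1 tilt 0.1
shift [  2.5  -1.4 105.8] rz -0.4 j [-0.41  0.49  0.65  1.87 -0.37  0.9   0.42] F [ 0.3 -0.4 -1.1] open 0.706 grip 11.995015684515238
shift if turned first [  2.5  -1.4 105.8]
```

Request:
{"op": "send_rows", "data": {"commands": [[0,0,-0.4,2,-1,8,0.6],[0,0,0,0,0,18,0.6],[0,0,0,0,0,22,0.6],[0,0,0,0,0,22,0.6],[0,0,0,0,0,18,0.6],[0,0,0,0,0,10,0.6],[0,0,0,0,0,6,0.6],[0,0,0,0,0,0,0.6],[0,0,0,0,0,0,0.6]]}}

```text
time_s: 12.1
tool_pos: [0.579, -0.1064, 0.0564]
eef_rot: [2.215, 2.226, 0.001]
ft_force: [-0.9, 0.4, -2.1]
opening: 0.708
gripper_force: 12.0
```

Request:
{"op": "send_rows", "data": {"commands": [[0,0,0,0,0,2,0.6],[0,0,0,0,0,2,0.6],[0,0,0,0,0,0,0.6]]}}

```text
time_s: 12.4
tool_pos: [0.5783, -0.1061, 0.0517]
eef_rot: [-2.216, -2.227, -0.0]
ft_force: [-0.1, 0.5, -1.6]
opening: 0.708
gripper_force: 12.0
```

```bash
python3 go.py .579 -.1055 .048 0.3
```

```text
t 12.4 pos [ 0.5783 -0.1061  0.0517] yaw 0.29 tilt 0.01
shift [0.6 0.7 3.7] rz -0.01 j [-0.33  0.64  0.54  1.93 -0.49  0.71  0.52] F [-0.1  0.5 -1.6] open 0.708 grip 11.995055973529816
shift if turned first [0.6 0.7 3.7]
```

Request:
{"op": "send_rows", "data": {"commands": [[0,0,0,0,0.5,1,0.6],[0,0,0,0,0,1,0.6],[0,0,0,0,0,1,0.6],[0,0,0,0,0,1,0.6],[0,0,0,0,0,0,0.6]]}}

```text
time_s: 12.9
tool_pos: [0.5789, -0.1062, 0.0481]
eef_rot: [-2.216, -2.227, -0.001]
ft_force: [-1.6, 0.6, 5.3]
opening: 0.71
gripper_force: 12.0
```

Request:
{"op": "send_rows", "data": {"commands": [[0,0,0,0,0,0,0.85],[0,0,0,0,0,0,0.85],[0,0,0,0,0,0,0.85],[0,0,0,0,0,0,0.85],[0,0,0,0,0,-5,0.85],[0,0,0,0,0,-15,0.85],[0,0,0,0,0,-25,0.85],[0,0,0,0,0,-35,0.85],[0,0,0,0,0,-40,0.85],[0,0,0,0,0,-40,0.85],[0,0,0,0,0,-40,1],[0,0,0,0,0,-30,1]]}}

```text
time_s: 14.1
tool_pos: [0.5791, -0.1069, 0.2816]
eef_rot: [2.215, 2.224, 0.004]
ft_force: [0.4, 0.7, -0.2]
opening: 0.982
gripper_force: 0.0
```

Request:
{"op": "send_rows", "data": {"commands": [[0,0,0,-10,-5,-10,1],[0,0,0,-30,-15,-10,1],[0,0,0,-30,-15,0,1],[0,0,0,-15,-10,0,1],[0,0,0,0,0,0,1],[0,0,0,0,0,0,1]]}}

```text
time_s: 14.7
tool_pos: [0.5343, -0.1906, 0.2972]
eef_rot: [-2.215, -2.226, -0.0]
ft_force: [-0.4, 1.0, 0.6]
opening: 1.0
gripper_force: 0.0
```

```bash
python3 snap.py v6; python3 - <<'E'
from rect import *
s,m,im=pickle.load(open('v6.pkl','rb'))
c=proj(m,[.578,-.103,.05])[0]
x0,y0=max(0,int(c[0])-100),max(0,int(c[1])-90);print(x0,y0)
t=cv2.resize(im[y0:y0+185,x0:x0+200,::-1],None,fx=3,fy=3,interpolation=cv2.INTER_CUBIC)
cv2.imwrite('pics/c6.png',t)
E
python3 go.py .58 .3086 .3 94.2
```

```text
[ 0.5343 -0.1906  0.2972] [[-0.005, 1.0], [1.0, 0.005]] [-0.38  0.3   0.78  1.78 -0.23  1.15  0.47]
223 5
t 14.75 pos [ 0.5347 -0.1899  0.2971] yaw 0.38 tilt 0.06
shift [498.2  48.5  -2.4] rz 86.18 j [-0.38  0.3   0.77  1.78 -0.23  1.15  0.47] F [ 1.3 -0.2 -0.4] open 0.997 grip 0.0
shift if turned first [  81.6 -493.8   -2.5]
```

View pics/c6.png

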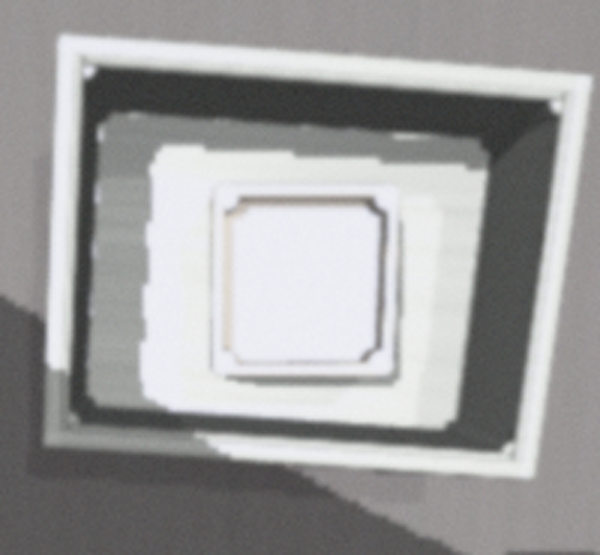

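The stack sits square and concentric (upper rim corners at zoom (212,186), (402,186), (396,378), (212,375)). Next, the lid.

Request:
{"op": "send_rows", "data": {"commands": [[0,0,0,14,2,0,1],[0,0,0,34,3,0,1],[0,0,0,45,5,0,1],[0,0,0,45,5,0,1],[0,0,0,45,5,0,1],[0,0,0,45,4,0,1],[0,0,0,45,4,0,1],[0,0,0,45,4,0,1],[0,0,0,45,4,0,1],[0,0,0,45,4,0,1],[0,0,0,45,4,0,1],[0,0,0,45,4,0,1]]}}

```text
time_s: 15.95
tool_pos: [0.5781, 0.3116, 0.2971]
eef_rot: [-2.211, -2.23, 0.001]
ft_force: [0.2, 0.5, 0.5]
opening: 1.0
gripper_force: 0.0
```

Request:
{"op": "send_rows", "data": {"commands": [[0,0,-6,0,0,0,1],[0,0,-8,0,0,0,1],[0,0,-8,0,0,0,1],[0,0,-8,0,0,0,1],[0,0,-8,0,0,0,1],[0,0,-8,0,0,0,1],[0,0,-8,0,0,0,1],[0,0,-8,0,0,0,1],[0,0,-8,0,0,0,1],[0,0,-8,0,0,0,1],[0,0,-8,0,0,0,1],[0,0,-8,0,0,0,1]]}}

```text
time_s: 17.15
tool_pos: [0.5782, 0.3096, 0.2971]
eef_rot: [0.131, -3.138, -0.0]
ft_force: [-0.7, -0.4, -0.2]
opening: 0.999
gripper_force: 0.0
```

Request:
{"op": "send_rows", "data": {"commands": [[0,0,0,0,0,0,0.7],[0,0,0,0,0,0,0.7],[0,0,0,0,0,0,0.7]]}}

```text
time_s: 17.45
tool_pos: [0.5793, 0.3078, 0.2974]
eef_rot: [0.115, -3.139, -0.0]
ft_force: [-0.8, 0.2, 0.1]
opening: 0.767
gripper_force: 0.0
```

```bash
python3 snap.py v7; python3 go.py .58 .3086 .107 94.2; python3 - <<'E'
from rect import *
m1=pickle.load(open('v1.pkl','rb'))[1]
P=plane(m1,[(347,149),(415,157)],.114);print('handle',P,P.mean(0))
s,m,im=pickle.load(open('v7.pkl','rb'))
print(proj(m,[[.58,.3086,.111],[.5041,.2408,.088],[.656,.376,.088]]))
E
```

```text
[0.5793 0.3078 0.2974] [[-0.9973, -0.0732], [-0.0732, 0.9973]] [-0.76  0.4   0.25  1.55 -0.1   1.21  1.15]
t 17.5 pos [0.5794 0.3074 0.2975] yaw 94.21 tilt 0.01
shift [ -0.7   1.1 190.5] rz 0.01 j [-0.76  0.4   0.25  1.55 -0.1   1.21  1.15] F [ 0.2  0.2 -0.5] open 0.727 grip 0.0
shift if turned first [ -0.7   1.1 190.5]
handle [[0.53914191 0.30594012 0.114     ]
 [0.60949742 0.31113864 0.114     ]] [0.57431966 0.30853938 0.114     ]
[[279.94045376 192.9024639 ]
 [212.96476981 102.37435267]
 [339.10327711 264.09579265]]
```

View pics/v7.png

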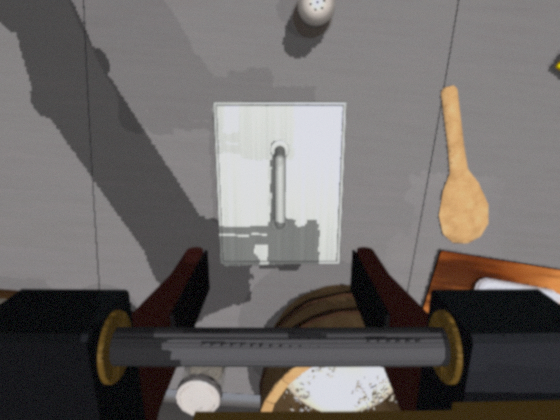

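v7: the lid's flange corners fall on the predicted pixels, (213,102) and (339,264), and the handle runs along column 280 (rows 150–222), midway between the fingers. Going down to grip it.

Request:
{"op": "send_rows", "data": {"commands": [[0,0,0,-0.5,1,12,0.7],[0,0,0,0,0,25,0.7],[0,0,0,0,0,30,0.7],[0,0,0,0,0,30,0.7],[0,0,0,0,0,30,0.7],[0,0,0,0,0,25,0.7],[0,0,0,0,0,20,0.7],[0,0,0,0,0,12,0.7],[0,0,0,0,0,6,0.7],[0,0,0,0,0,0,0.7],[0,0,0,0,0,0,0.7]], "newtons": 35}}

```text
time_s: 18.6
tool_pos: [0.5808, 0.3081, 0.1085]
eef_rot: [-0.117, 3.138, 0.001]
ft_force: [0.7, 0.0, -0.2]
opening: 0.699
gripper_force: 0.0
```

Request:
{"op": "send_rows", "data": {"commands": [[0,0,0,0,0,0,0],[0,0,0,0,0,0,0],[0,0,0,0,0,0,0],[0,0,0,0,0,0,0],[0,0,0,0,0,0,0],[0,0,0,0,0,0,0],[0,0,0,0,0,0,0],[0,0,0,0,0,0,0],[0,0,0,0,0,0,0],[0,0,0,0,0,0,0]], "newtons": 35}}

```text
time_s: 19.6
tool_pos: [0.5802, 0.3078, 0.1076]
eef_rot: [0.117, -3.139, -0.0]
ft_force: [0.0, -0.2, -0.4]
opening: 0.103
gripper_force: 35.0
```

```bash
python3 go.py .58 .3086 .107 94.2
```

```text
t 19.6 pos [0.5802 0.3078 0.1076] yaw 94.29 tilt 0.0
shift [0.1 0.8 0.6] rz 0.09 j [-0.73  0.59  0.2   1.72 -0.15  0.85  1.19] F [ 0.  -0.2 -0.4] open 0.103 grip 35.000009536743164
shift if turned first [0.1 0.8 0.6]
```

Request:
{"op": "send_rows", "data": {"commands": [[0,0,0,0,0,-2,0],[0,0,0,0,0,-4,0],[0,0,0,0,0,-6,0],[0,0,0,0,0,-10,0],[0,0,0,0,0,-15,0],[0,0,0,0,0,-20,0],[0,0,0,0,0,-20,0],[0,0,0,0,0,-20,0],[0,0,0,0,0,-15,0],[0,0,0,0,0,-8,0],[0,0,0,0,0,0,0],[0,0,0,0,0,0,0]]}}

```text
time_s: 20.8
tool_pos: [0.5798, 0.3077, 0.2271]
eef_rot: [0.118, -3.139, 0.001]
ft_force: [-1.2, -0.5, -2.3]
opening: 0.103
gripper_force: 35.0
```

```bash
python3 snap.py v8; python3 go.py .576 -.1025 .2275 86.6;python3 - <<'E'
from rect import *
s,m,im=pickle.load(open('v8.pkl','rb'))
# expected lid corners in held pose
M=R.from_rotvec(s['eef_rot']).as_matrix();c=s['tool_pos']+[0,0,.088-.1076]
Q=[c+(-M[:,0]*sx*.081+M[:,1]*sy*.062) for sx,sy in((-1,-1),(-1,1),(1,1),(1,-1))]
print(proj(m,Q).round(0).tolist())
E
```

```text
[0.5798 0.3077 0.2271] [[-0.9972, -0.0748], [-0.0748, 0.9972]] [-0.75  0.46  0.24  1.62 -0.12  1.07  1.16]
t 20.85 pos [0.5796 0.3076 0.2266] yaw 94.29 tilt 0.1
shift [  34.3 -408.7   -0.5] rz 7.69 j [-0.75  0.46  0.23  1.63 -0.12  1.07  1.16] F [-0.6 -0.1 -3. ] open 0.109 grip 34.9996680021286
shift if turned first [ -20.7 -409.6   -0.6]
[[136.0, 92.0], [422.0, 92.0], [391.0, 400.0], [167.0, 400.0]]
```

View pics/v8.png

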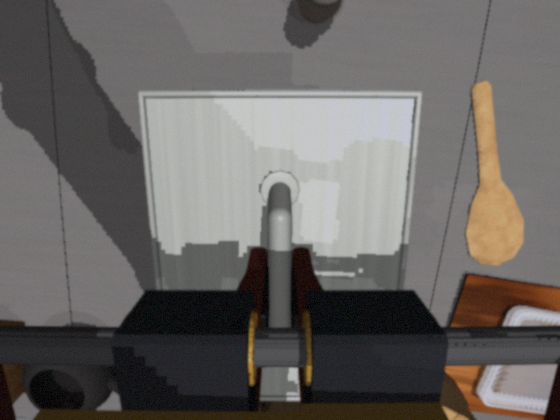

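v8: the lid hangs level and centred, with near corners at (139,93) and (421,93) against predicted (136,92) and (422,92). Carrying it to the open pan.

Request:
{"op": "send_rows", "data": {"commands": [[0,0,0,1,-12,0,0],[0,0,0,3,-30,0,0],[0,0,0,3,-40,0,0],[0,0,0,4,-45,0,0],[0,0,0,4,-45,0,0],[0,0,0,4,-45,0,0],[0,0,0,4,-45,0,0],[0,0,0,4,-45,0,0],[0,0,0,3,-40,0,0],[0,0,0,2,-34,0,0],[0,0,0,2,-20,0,0],[0,0,0,0,-8,0,0]]}}

```text
time_s: 22.05
tool_pos: [0.5755, -0.1065, 0.2272]
eef_rot: [0.11, -3.138, 0.002]
ft_force: [0.2, -0.2, -2.2]
opening: 0.103
gripper_force: 35.0
```

Request:
{"op": "send_rows", "data": {"commands": [[0,0,1.7,0,0,0,0],[0,0,2,0,0,0,0],[0,0,2,0,0,0,0],[0,0,2,0,0,0,0],[0,0,0,0,0,0,0],[0,0,0,0,0,0,0],[0,0,0,0,0,0,0]]}}

```text
time_s: 22.75
tool_pos: [0.5769, -0.1018, 0.2275]
eef_rot: [-0.091, -3.14, -0.0]
ft_force: [0.6, 0.3, -1.9]
opening: 0.105
gripper_force: 35.0
```

```bash
python3 go.py .576 -.1025 .125 86.6
```

```text
t 22.75 pos [ 0.5769 -0.1018  0.2275] yaw 86.67 tilt 0.02
shift [  0.8  -0.8 102.5] rz 0.07 j [-0.24  0.35  0.39  1.81 -0.16  1.01  1.73] F [ 0.6  0.3 -1.9] open 0.105 grip 34.99960720539093
shift if turned first [  0.8  -0.8 102.5]
```

Request:
{"op": "send_rows", "data": {"commands": [[0,0,0,0.5,-0.5,8,0],[0,0,0,0,0,18,0],[0,0,0,0,0,22,0],[0,0,0,0,0,22,0],[0,0,0,0,0,16,0],[0,0,0,0,0,10,0],[0,0,0,0,0,5,0],[0,0,0,0,0,0,0],[0,0,0,0,0,0,0]]}}

```text
time_s: 23.65
tool_pos: [0.5768, -0.1032, 0.1273]
eef_rot: [0.094, 3.139, -0.0]
ft_force: [0.4, 0.1, -2.0]
opening: 0.103
gripper_force: 35.0
```

Request:
{"op": "send_rows", "data": {"commands": [[0,0,0,0,0,2,0],[0,0,0,0,0,2,0],[0,0,0,0,0,2,0],[0,0,0,0,0,2,0],[0,0,0,0,0,2,0],[0,0,0,0,0,2,0],[0,0,0,0,0,0,0]]}}

```text
time_s: 24.35
tool_pos: [0.5761, -0.103, 0.1143]
eef_rot: [-0.094, -3.14, -0.0]
ft_force: [-0.7, -0.4, -1.8]
opening: 0.099
gripper_force: 35.0
```

```bash
python3 go.py .576 -.1025 .1076 86.6
```

```text
t 24.35 pos [ 0.5761 -0.103   0.1143] yaw 86.59 tilt 0.04
shift [0.1 0.5 6.7] rz -0.01 j [-0.19  0.49  0.34  1.9  -0.23  0.79  1.79] F [-0.7 -0.4 -1.8] open 0.099 grip 34.9995481967926
shift if turned first [0.1 0.5 6.7]
```

Request:
{"op": "send_rows", "data": {"commands": [[0,0,0,0,0,1.5,0],[0,0,0,0,0,1.5,0],[0,0,0,0,0,1.5,0],[0,0,0,0,0,1,0],[0,0,0,0,0,0,0]]}}

```text
time_s: 24.85
tool_pos: [0.5762, -0.103, 0.109]
eef_rot: [-0.094, -3.14, -0.0]
ft_force: [1.2, 0.5, -1.9]
opening: 0.105
gripper_force: 35.0
```

Request:
{"op": "send_rows", "data": {"commands": [[0,0,0,0,0,0.5,0],[0,0,0,0,0,0.5,0],[0,0,0,0,0,0.5,0],[0,0,0,0,0,0,0]]}}

```text
time_s: 25.25
tool_pos: [0.5764, -0.103, 0.1076]
eef_rot: [0.093, 3.14, 0.0]
ft_force: [-0.1, -0.0, -1.7]
opening: 0.105
gripper_force: 35.0
```

Request:
{"op": "send_rows", "data": {"commands": [[0,0,0,0,0,0.5,0],[0,0,0,0,0,0.5,0],[0,0,0,0,0,0,0]]}}

```text
time_s: 25.55
tool_pos: [0.5764, -0.103, 0.1076]
eef_rot: [0.094, 3.14, 0.001]
ft_force: [-3.6, 0.7, 7.5]
opening: 0.1
gripper_force: 35.0
```

Contact at the seated height. Releasing and backing off.

Request:
{"op": "send_rows", "data": {"commands": [[0,0,0,0,0,0,0.4],[0,0,0,0,0,0,0.4],[0,0,0,0,0,0,0.4],[0,0,0,0,0,0,0.4],[0,0,0,0,0,0,0.4],[0,0,0,0,0,0,0.4],[0,0,0,0,0,-5,0.4],[0,0,0,0,0,-15,0.4],[0,0,0,0,0,-25,0.4],[0,0,0,0,0,-35,0.4],[0,0,0,0,0,-40,0.4],[0,0,0,0,0,-40,0.4]]}}

```text
time_s: 26.75
tool_pos: [0.5761, -0.1032, 0.2694]
eef_rot: [0.094, 3.139, -0.0]
ft_force: [0.8, -0.0, -0.5]
opening: 0.403
gripper_force: 0.0
```

Request:
{"op": "send_rows", "data": {"commands": [[0,0,0,0,0,-30,0.4],[0,0,0,0,15,0,0.4],[0,0,0,0,35,0,0.4],[0,0,0,0,40,0,0.4],[0,0,0,0,40,0,0.4],[0,0,0,0,40,0,0.4],[0,0,0,0,25,0,0.4],[0,0,0,0,10,0,0.4],[0,0,0,0,0,0,0.4],[0,0,0,0,0,0,0.4]]}}

```text
time_s: 27.75
tool_pos: [0.5884, 0.0997, 0.2967]
eef_rot: [-0.096, -3.14, 0.002]
ft_force: [-0.3, -0.4, 0.0]
opening: 0.4
gripper_force: 0.0
```

```bash
python3 snap.py v9; python3 - <<'E'
from rect import *
from workcell import cams
np.set_printoptions(suppress=True,precision=4)
s,m,im=pickle.load(open('v9.pkl','rb'))
for n,im,m in(('wrist',im,m),('side',cams.read_camera('side'),cams.camera_model('side'))):
    h=max(.001,0);print(n,proj(m,[[.576,-.1025,.088],[.578,.308,.085]]).round(0).tolist())
    cv2.imwrite(f'pics/f_{n}.png',im[:,:,::-1])
a=cv2.imread('pics/f_wrist.png');b=cv2.imread('pics/f_side.png')[150:330,200:450]
C=np.zeros((420,800,3),np.uint8);C[:300,:400]=cv2.resize(a,(400,300));C[:288,400:]=cv2.resize(b,(400,288))
cv2.imwrite('pics/f.png',C)
E
```

```text
[0.5884 0.0997 0.2967] [[-0.9981, 0.0614], [0.0614, 0.9981]] [-0.53  0.3   0.32  1.7  -0.1   1.16  1.33]
wrist [[74.0, 187.0], [491.0, 164.0]]
side [[357.0, 260.0], [278.0, 198.0]]
```

View pics/f.png

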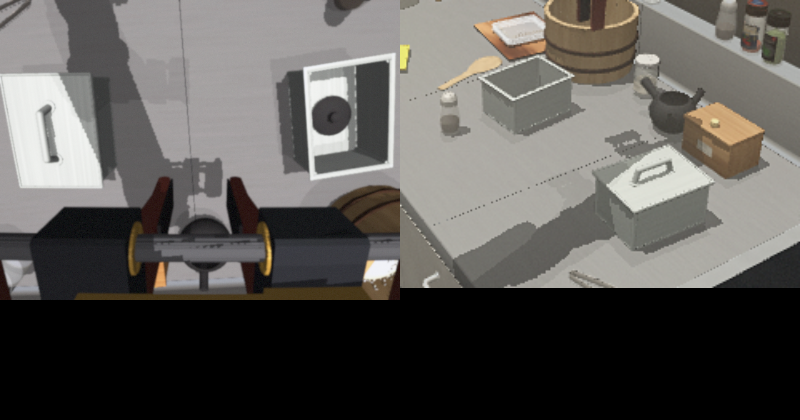

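The final views show the lid flat on the dish pan at side-crop (655,180), and the other pan open with the black teapot lid inside at wrist (332,115). Handing in.

```bash
python3 -c "
from workcell import order
print(order.finish_job())"
```

```text
the job is handed in; nothing more can be done
None
```

I stacked the loose dish squarely on its twin, seated the steel lid on that pan, left the teapot-lid pan open, and handed the job in at about 28 s; no verdict came back.

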